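# Click the spindle speed dial up one step and confirm it

### The arm

A 7-joint arm with a two-finger parallel gripper is mounted at the origin on the work surface. World frame = base frame: x ahead of the robot, y to its left, z up, the work surface at z = 0. Lengths are in m, angles in degrees, forces in N, time in s.
With the tool pointing down it reaches from about 0.425 to 0.875 m from the base axis. Payload 8.4 kg.
Tool frame: the origin (TCP) lies at the very end of the fingers, on their centre line; the grasp point (between the pads) lies 19 mm behind it (arm.tcp_to_grasp is the distance from the TCP to the grasp point, in m); z points along the fingers, y is the direction in which the jaws open and shut (so a half turn about z gives the same grasp; the last joint's range is limited). The gripper opens to 87 mm and grips with 3 to 60 N. Pads are 19 mm wide; open, the fingers measure 117 mm over their backs; the gripper's body (75 mm by 190 mm) begins 51 mm behind the grasp point.
Start: joints at [-72.834, 19.091, 2.286, 83.961, -0.768, 76.965, -3.352], TCP at [0.252, 0.599, 0.223] pointing down, gripper open.
Joint ranges: [-147.57, 147.57], [-21.85, 119.76], [-74.77, 79.35], [14.55, 137.4], [-85.83, 265.84], [4.83, 119.75], [-152.11, 152.11]. Speed limits (degrees/s): [127.2, 127.2, 159.86, 159.86, 180, 180, 180].

### API

Orientations are given as [roll, pitch, yaw] about the fixed x, y, z axes, in that order (R = Rz(yaw) Ry(pitch) Rx(roll)).
In Python, from plant import arm gives the robot as it stands.
- The arm moves only by the shell command python3 -m pendant 'ROWS' [FORCE]. ROWS is JSON, a list of rows, each a list of 5 numbers: the opening, from -1 (shut) to 1 (fully open), so that 0 is half open, then the shift along the tool's x, y, z in cm, then the turn about the tool's z in rad. A call has 1 to 20 rows; each row shifts and turns the commanded pose from where the row before left it, along the tool's axes as they then stand; what a row does not reach is not made up. A row lasts 1/8 s, in which the tool goes at most 62.5 mm and 10.7 degrees, less where a joint would pass 70% of its speed; a pose out of reach is approached as far as the arm can. A call with a gripper value outside its range is refused whole. The fingers move at their own pace and stop on an object; FORCE is the grip in N (left out, the last holds). Time passes only in rows, so rows that do not move let the fingers close. It gives the time, the measured TCP pose, the force and the opening at its end, in the units of the state.
- arm.get_state(): the state, without advancing time (a new reading comes with each control period).
- arm.snapshot(name): name is "scene" or "side" or "wrist"; returns a dict with "img" (384x512x3 uint8, red, green, blue), "fx", "fy", "cx", "cy" (pixels), "rvec" (rotation vector, rad) and "tvec" (3), from world to camera coordinates, as OpenCV has them; the wrist camera has in their place "T_tool_cam" (4x4, takes a point from camera to tool coordinates, whose origin is the TCP and whose axes are the flange's). Camera axes: x right, y down, z forward; pixel columns grow to the right and rows downward; lengths in m; the calibration is good to about 2 mm. The wrist camera is an equidistant fisheye: a pixel r from the principal point sees the ray r / f radians off the axis. A picture is of the moment at which its call begins: read the wrist's pose just before it. There is no depth.
- arm.finish_job(): hands the job in, once; it reports no verdict.
The state is a dict: "t": time; "joints": joint angles; "qvel": joint speeds; "joint_torque": joint torques, N m; "position": TCP position; "ee_rot": TCP orientation; "ft_force": force on the tool from outside, world axes, zero at the start; "ft_torque": the same for the moment, N m; "grip_width": finger opening in m.
Only numpy, scipy, OpenCV 4.12 (cv2) and the standard library are available. Lean on these libraries where they do the work, as an engineer would, in place of code of your own. Each camera call takes 0.05 s, during which the arm holds its last target.

### The job

Set the engraving machine's spindle one speed higher: with your fingertips, lightly turn the big knurled dial clockwise until it clicks into the next position, so its pointer line stands at the long middle mark and no further, and let go of it. Then press the push button fully down and release it to confirm. Do not grasp, lift or shift anything, and leave the small knob and the other things on the bench as they are.

Things in the scene. Friction and masses are not known exactly. Their poses are not given: they have to be found in the camera images.
- dial_pod: Black box 140 mm (x) by 124 mm (y), 40 mm high, 1.5 kg, standing loose on the bench; it carries the big dial on its top. Origin: centre of its underside. Three white marks lie on its top round the dial: the long one (target) towards the box's +x axis, a short one 0.6 rad either side of it.
- dial_top (a point): Centre of the big dial's flat rubber top, 65 mm above the bench. Dial: disc 96 mm across, 20 mm thick, vertical axis, knurled aluminium rim, white pointer line on top. A fingertip pressed on the flat top some 30 mm from the axis and dragged round turns it (at most about 0.1 N m).
- dial (a joint): Angle of the dial, rad, growing clockwise seen from above. Its click positions are 0 (start, pointer at the short mark counter-clockwise of the long one), 0.6 (pointer at the long mark, the target) and 1.2. Spring detents pull it into the nearest one once released: from 0 it tips over to 0.6 at about 0.3, and would tip over to 1.2 at about 0.9.
- button_pod: Grey box 84 x 84 mm, 34 mm high, 0.8 kg, standing loose on the bench; carries the push button in the middle of its top. Origin: centre of its underside.
- button_top (a point): Centre of the top of the push button: a smooth round grey cap 32 mm across in a black round collar, pressed straight down.
- button (a joint): Travel of the button, m: 0 up, 0.006 fully down (about 5 N); it springs back.
- trim (a joint): Angle of the small knob, rad. Not to be turned.
- trim_pod: Grey box 84 x 84 mm, 34 mm high, standing loose; carries a small knurled knob 38 mm across, top 60 mm above the bench. Leave alone. Origin: centre of its underside.
- screw_a: Steel thumbscrew standing head down, 21 mm across, 32 mm high. Leave alone. Origin: centre of its underside.
- screw_b: Another such thumbscrew. Leave alone.
- fixture: Steel fixture plate 100 x 140 mm, 22 mm high, with round discs on it, 36 mm high in all. Leave alone. Origin: centre of its underside.
- cutter_cup: Aluminium cup 64 mm across, 70 mm high. Leave alone. Origin: centre of its underside.
- oil_can: Grey jar 52 mm across, 100 mm high. Leave alone. Origin: centre of its underside.
- wrench: Wrench 150 mm long lying flat. Leave alone.
- tray: Black parts tray 80 x 120 mm, 30 mm high. Leave alone. Origin: centre of its underside.
- trim_mark (a point): Outer end of the small knob's pointer line, 15 mm from its axis. Not to be turned.
- dial_seat: The sprung shaft that carries the big dial; its origin lies on the dial's axis, 20 mm below the dial's top face. Pressed from above the dial sinks: it starts at about 1.5 N, takes 1.5 N more per mm and bottoms after 4 mm at about 7.5 N; about 3 mm gives enough grip to turn it.

How it is judged (in metres and radians):
On the way, in this order (a step that is already met when the one before it is completed fails the run):
1. the dial has clicked into the position at the long mark and nothing touches it (value of joint dial between 0.5 and 0.7 rad and contact force between the fingers and dial_seat below 0.05 N), for 0.2 s.
2. the button is pressed fully down (at least 4.5 of 6 mm) (value of joint button above 0.0045 m), for 0.05 s.
At the end, for the whole second after the job is handed in: The dial rests at 0.6 rad within 0.1, the button is up again, and the boxes (25 mm) and the other things (30 mm, wrench 40 mm) are where they were (value of joint dial between 0.5 and 0.7 rad and value of joint button below 0.001 m and distance of each of dial_pod, button_pod from where it was at the start of the episode below 0.025 m and distance of each of screw_a, screw_b, fixture, cutter_cup, oil_can, tray, trim_pod from where it was at the start of the episode below 0.03 m and distance of wrench from where it was at the start of the episode below 0.04 m); the robot touches nothing.
It fails at once if the dial is turned on past the long mark into the following click (beyond 1.0 rad) or back beyond -0.25 rad (value of joint dial above 1 rad or value of joint dial below -0.25 rad).
It fails at once if the button is pressed while the dial is not at the long mark (value of joint button above 0.003 m and not (value of joint dial between 0.5 and 0.7 rad)).
It fails at once if the dial is pushed with more than 25 N (contact force between the arm and dial_seat above 25 N).
It fails at once if a control box is lifted (15 mm), tipped (0.15 rad) or shifted (25 mm) (height (world z) of any of dial_pod, button_pod, trim_pod above 0.015 m or angle between any of dial_pod, button_pod, trim_pod's own z axis and vertical above 0.15 rad or distance of any of dial_pod, button_pod, trim_pod from where it was at the start of the episode above 0.025 m).
It fails at once if the small knob is turned or shoved (its pointer's end moves 5 mm), or another thing on the bench is moved (30 mm, wrench 40 mm), lifted or knocked over (distance of trim_mark from where it was at the start of the episode above 0.005 m or distance of any of screw_a, screw_b, fixture, cutter_cup, oil_can, tray, trim_pod from where it was at the start of the episode above 0.03 m or distance of wrench from where it was at the start of the episode above 0.04 m or angle between any of screw_a, screw_b, cutter_cup, oil_can's own z axis and vertical above 0.5 rad or height (world z) of any of screw_a, screw_b, fixture, cutter_cup, oil_can, tray above 0.02 m).
It also fails if it takes over 48 s, if anything falls off the work surface, if the arm or the gripper's body presses on something with over 40 N, if the wrist force passes 120 N, or if a joint passes its speed limit or range.

## Working session

There is one attempt and no reset: what is moved stays moved. The work goes in short steps, Python scripts to look and compute and a shell command to move; the robot and the scene stay as the last step left them, time stands still between calls to the robot, and variables do not carry over. Pictures are saved under pics/ and viewed, and the job is handed in when it is done.

```bash
mkdir -p pics; ls
python3 - <<'E'
from plant import arm
import cv2
s=arm.get_state(); print(s)
for n in ["scene","side","wrist"]:
    d=arm.snapshot(n); cv2.imwrite(f"pics/{n}0.png",d["img"][:,:,::-1]); print(n,{k:v for k,v in d.items() if k!="img"})
E
```

```text
pics
{'t': 0.0, 'joints': array([-72.83384375,  19.13144903,   2.28328428,  84.01096519,
        -0.76517187,  76.96603941,  -3.35112584]), 'qvel': array([ 0.07345716,  0.05997288, -0.0179841 , -0.00386525,  0.00203847,
       -0.05744382, -0.00827353]), 'joint_torque': array([ 9.80485675e-04, -6.56376314e+01,  1.33562453e+00, -4.03809285e+01,
       -5.96030918e-02,  4.47889999e-02,  1.46086763e-04]), 'position': array([0.2522528 , 0.59854369, 0.22166327]), 'ee_rot': array([-1.79907104e+02,  8.40795618e-03,  1.57151632e+02]), 'ft_force': array([-0.6418879 , -1.03263583,  0.30643298]), 'ft_torque': array([ 0.00010904, -0.03771541,  0.02426265]), 'grip_width': 0.08705495633796367}
scene {'fx': 414.6904472943893, 'fy': 414.6904472943893, 'cx': 252.5961773184993, 'cy': 188.7217401575893, 'rvec': array([ 2.07995187,  0.8946812 , -0.44070944]), 'tvec': array([-0.4205658 , -0.19671202,  1.34852802])}
side {'fx': 376.0596511519826, 'fy': 376.0596511519826, 'cx': 252.44683587166972, 'cy': 188.5632476932126, 'rvec': array([ 2.2908003 , -0.15736251,  0.05605048]), 'tvec': array([-0.59392983,  0.10997999,  0.97383556])}
wrist {'fx': 297.3186396354542, 'fy': 297.3186396354542, 'cx': 253.94782955545412, 'cy': 185.4891925444518, 'T_tool_cam': array([[ 5.00398807e-04, -9.65181811e-01, -2.61579474e-01,
         7.14202283e-02],
       [ 9.99999259e-01,  7.73237678e-04, -9.40121574e-04,
         1.05216068e-03],
       [ 1.10965135e-03, -2.61578809e-01,  9.65181483e-01,
        -1.62471672e-01],
       [ 0.00000000e+00,  0.00000000e+00,  0.00000000e+00,
         1.00000000e+00]])}
```

View pics/scene0.png

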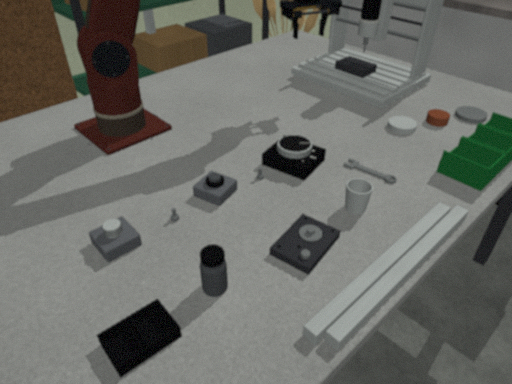

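View pics/side0.png

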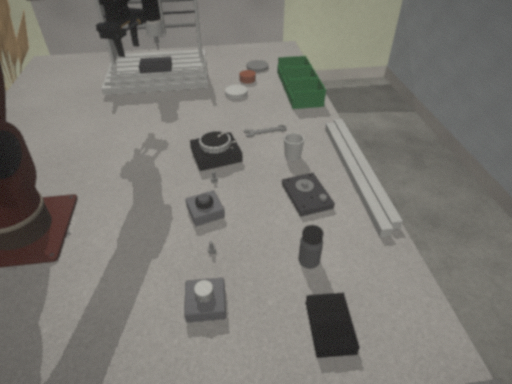

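View pics/wrist0.png

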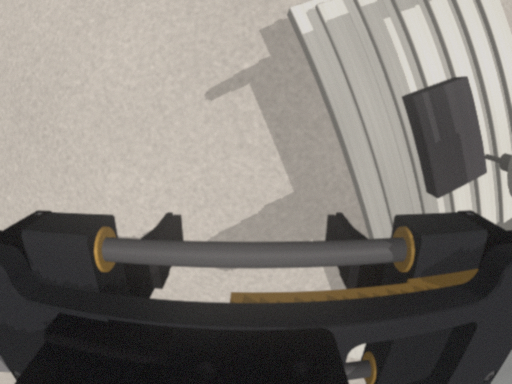

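The scene view shows the dial pod at about (295,150), the trim pod at (215,187) and the button pod at (115,237). The side view has them at (215,148), (205,207) and (205,297). I'll zoom in next.

```bash
python3 - <<'E'
import cv2,numpy as np
a=cv2.imread("pics/scene0.png");b=cv2.imread("pics/side0.png")
f=lambda im,x,y,w,h:cv2.resize(im[y:y+h,x:x+w],(400,300),interpolation=cv2.INTER_CUBIC)
o=np.vstack([np.hstack([f(a,255,125,80,60),f(a,80,210,80,60)]),np.hstack([f(b,175,120,80,60),f(b,165,268,80,60)])])
cv2.imwrite("pics/z0.png",o)
E
cat > h.py <<'E'
import numpy as np,cv2
from plant import arm
def ray(d,u,v):
    R=cv2.Rodrigues(d["rvec"])[0]; c=-R.T@d["tvec"]
    r=R.T@np.array([(u-d["cx"])/d["fx"],(v-d["cy"])/d["fy"],1]); return c,r
def onz(d,u,v,z):
    c,r=ray(d,u,v); return c+r*(z-c[2])/r[2]
def proj(d,p):
    return cv2.projectPoints(np.array(p,float).reshape(-1,3),d["rvec"],d["tvec"],np.array([[d["fx"],0,d["cx"]],[0,d["fy"],d["cy"]],[0,0,1.]]),None)[0][:,0]
E
```

```text
(no output)
```

View pics/z0.png

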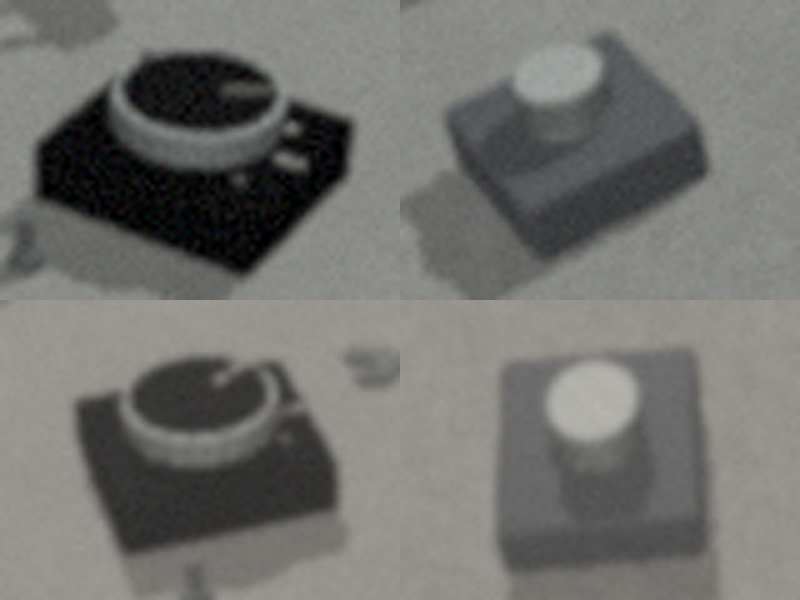

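Run:
```python
import cv2,numpy as np
a=cv2.imread("pics/scene0.png");b=cv2.imread("pics/side0.png")
f=lambda im,x,y,w,h:cv2.resize(im[y:y+h,x:x+w],(400,300),interpolation=cv2.INTER_CUBIC)
o=np.hstack([f(a,184,160,64,48),f(b,173,183,64,48)])
cv2.imwrite("pics/z1.png",cv2.convertScaleAbs(o,alpha=1.8))
```

```text
(no output)
```

View pics/z1.png

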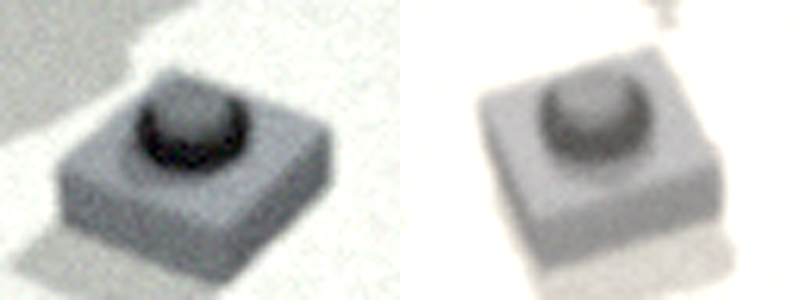

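Run:
```python
from h import *
A=arm.snapshot("scene");B=arm.snapshot("side")
def tri(u,v,w,x):
    c1,r1=ray(A,u,v);c2,r2=ray(B,w,x)
    M=np.stack([r1,-r2],1);s=np.linalg.lstsq(M,c2-c1,rcond=None)[0]
    p,q=c1+s[0]*r1,c2+s[1]*r2;return p,q
print("dial",onz(A,294.8,144.8,.065),onz(B,215.2,139,.065),tri(294.8,144.8,215.2,139))
print("btn",tri(214.6,176,204.2,198.2))
print("trim",onz(A,80+112/5-.2,210+75/5,.06),onz(B,165+191/5,268+100/5,.06))
for n,p,z in [("dA pod corner",(255+353/5,125+122/5),.04),("left",(255+37/5,125+150/5),.04),("front",(255+245/5,125+215/5),.04)]: print(n,onz(A,*p,z))
for n,p,z in [("long mark",(255+292/5,125+160/5),.04),("s1",(255+292/5,125+128/5),.04),("s2",(255+238/5,125+180/5),.04),("ptr out",(255+268/5,125+90/5),.065),("ptr in",(255+222/5,125+90/5),.065)]: print(n,onz(A,*p,z))
for n,p,z in [("ptr in",(175+218/5,120+82/5),.065),("out",(175+262/5,120+60/5),.065),("long",(175+292/5,120+109/5),.04)]: print(n,onz(B,*p,z))
for n,p in [("screw_a",(174,221)),("screwb",(260,178)),("cup",(357,210)),("oil",(213,290)),("fix",(305,245))]: print(n,onz(A,*p,0))
```

```text
dial [0.52064312 0.24650175 0.065     ] [0.51702339 0.2523985  0.065     ] (array([0.51747921, 0.25029885, 0.06198472]), array([0.51702298, 0.25234274, 0.06503727]))
btn (array([4.72345421e-01, 3.70318948e-04, 5.59405345e-02]), array([ 0.47273127, -0.00123658,  0.05416495]))
trim [ 0.45006571 -0.29313259  0.06      ] [ 0.46113888 -0.27810829  0.06      ]
dA pod corner [0.57082456 0.32269162 0.04      ]
left [0.4686648  0.17282892 0.04      ]
front [0.58948051 0.20855626 0.04      ]
long mark [0.57235464 0.26754101 0.04      ]
s1 [0.55119147 0.29281953 0.04      ]
s2 [0.56495634 0.23104884 0.04      ]
ptr out [0.54063052 0.28137472 0.065     ]
ptr in [0.52306192 0.26284741 0.065     ]
ptr in [0.52840631 0.265268   0.065     ]
out [0.55773359 0.2861514  0.065     ]
long [0.5737931  0.26539196 0.04      ]
screw_a [ 0.48589568 -0.14002018  0.        ]
screwb [0.50249972 0.13117557 0.        ]
cup [0.76338614 0.21153677 0.        ]
oil [ 0.71002891 -0.2022679   0.        ]
fix [0.7542014  0.02672363 0.        ]
```

```bash
python3 -m pendant '[[-1,-2,-1.3,0,0],[-1,-4,-2.8,0,0],[-1,-4.5,-3,0,0],[-1,-4.5,-3,0,0],[-1,-4.5,-3,0,0],[-1,-4.5,-3,0,0],[-1,-4,-2.7,0,0],[-1,-3,-2,0,0],[-1,-1,-1,0,0],[-0.1,0,0,0,0],[-0.1,0,0,0,0],[-0.1,0,0,0,0]]'
python3 - <<'E'
from h import *
s=arm.get_state();print(s["t"],s["position"],s["ee_rot"],s["grip_width"],s["joints"])
d=arm.snapshot("wrist");cv2.imwrite("pics/w1.png",d["img"][:,:,::-1])
E
```

```text
t: 1.75
position: [0.4618, 0.2751, 0.2225]
ee_rot: [-180.0, -0.0, 157.3]
ft_force: [-1.2, 0.1, -0.4]
grip_width: 0.0278
1.75 [0.46183926 0.27513976 0.22246901] [-1.79999760e+02 -1.62074578e-02  1.57281879e+02] 0.027787873099306117 [-49.74802926   5.78899432  15.3678438  100.33917291  -1.60677985
  74.09242186  33.26774231]
```

View pics/w1.png

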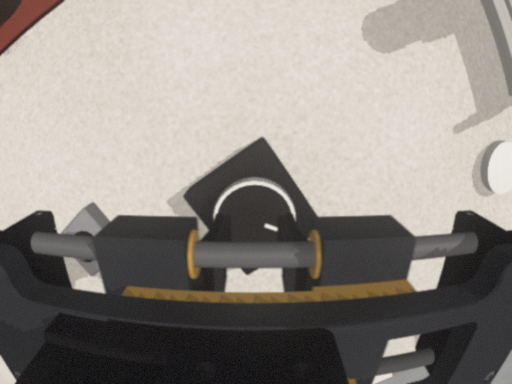

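The dial is partly hidden behind the gripper at about (255,215), so I need to go further out along -x to see it.

```bash
python3 -m pendant '[[-0.1,-2,0,0,0],[-0.1,-4,0,0,0],[-0.1,-4,0,0,0],[-0.1,-2,0,0,0],[-0.1,-1,0,0,0],[-0.1,0,0,0,0]]'
python3 - <<'E'
from h import *
s=arm.get_state();print(s["t"],s["position"],s["ee_rot"],s["grip_width"],s["joints"])
d=arm.snapshot("wrist");im=d["img"][:,:,::-1];cv2.imwrite("pics/w2.png",im)
cv2.imwrite("pics/w2z.png",cv2.resize(im[70:210,170:350],(720,560),interpolation=cv2.INTER_CUBIC))
E
```

```text
t: 2.55
position: [0.5821, 0.2238, 0.2223]
ee_rot: [-180.0, -0.0, 157.2]
ft_force: [0.8, -0.0, 0.1]
grip_width: 0.0391
2.55 [0.58207799 0.22376334 0.22233387] [-1.79981767e+02 -3.15791016e-02  1.57163846e+02] 0.03909106465780295 [-41.37245741  16.41307824  20.22627328  88.70558177  -5.78919435
  75.94823336  46.6701544 ]
```

View pics/w2.png

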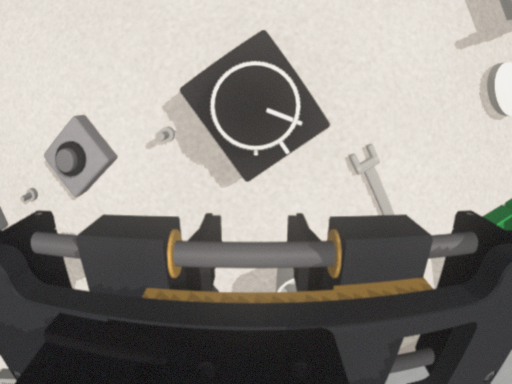

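View pics/w2z.png

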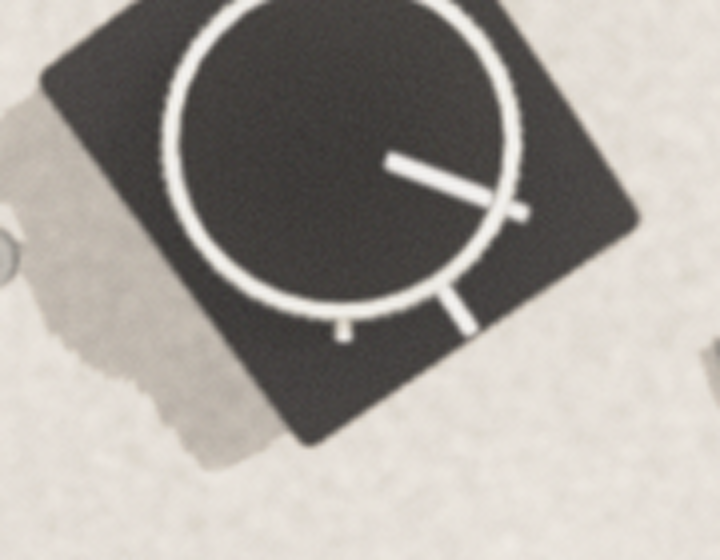

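Clear view: dial ring centre at about (256,106), pointer still lined up with the short CCW mark, long mark at (284,147). The button with its black collar is at (69,158).

```bash
cat >> h.py <<'E'
from scipy.spatial.transform import Rotation as Rn
def won(d,s,u,v,z):
    a=np.array([u-d["cx"],v-d["cy"]])/d["fx"];t=np.hypot(*a)
    r=np.r_[a/t*np.sin(t),np.cos(t)]
    T=np.array(d["T_tool_cam"]);R=Rn.from_euler("xyz",s["ee_rot"],degrees=True).as_matrix()
    r=R@T[:3,:3]@r;c=R@T[:3,3]+s["position"]
    return (c+r*(z-c[2])/r[2])[:2]
E
python3 - <<'E'
from h import *
s=arm.get_state();d=arm.snapshot("wrist");im=d["img"]
g=cv2.cvtColor(im,cv2.COLOR_RGB2GRAY)
# ring outer boundary by radial search
pts=[]
for th in np.linspace(0,2*np.pi,72,endpoint=False):
    for r in np.arange(56,34,-.25):
        u,v=256+r*np.cos(th),106+r*np.sin(th)
        val=cv2.getRectSubPix(g,(1,1),(float(u),float(v)))[0,0]
        if val>130 : pts.append(won(d,s,u,v,.065));break
P=np.array(pts)
for _ in range(4):
    A=np.c_[2*P,np.ones(len(P))];x=np.linalg.lstsq(A,(P**2).sum(1),rcond=None)[0]
    c=x[:2];R=np.sqrt(x[2]+c@c);e=np.abs(np.linalg.norm(P-c,axis=1)-R);P=P[e<max(.0015,np.median(e)*2)]
print("dial c",c,"R",R,len(P))
a=lambda p:np.degrees(np.arctan2(*(p-c)[::-1]))
print("ptr",a(won(d,s,170+385/4,70+160/4,.065)),a(won(d,s,170+490/4,70+200/4,.065)),"long",a(won(d,s,170+443/4,70+292/4,.04)),a(won(d,s,170+475/4,70+332/4,.04)),"s2",a(won(d,s,170+344/4,70+335/4,.04)))
print("btn",won(d,s,68,157.5,.055))
E
```

```text
dial c [0.51528393 0.2538429 ] R 0.048400157943934846 53
ptr 46.90772854530438 46.9894364628362 long 12.356925328330462 13.305473590703038 s2 -21.260554397156692
btn [0.47065526 0.01041706]
```

```bash
python3 -m pendant '[[0.1,2.3,0.1,0,0],[0.1,3,0.1,2,0],[0.1,2,0,4,0],[0.1,0,0,4,0],[0.1,0,0,3,0],[0.1,0,0,1,0],[0.1,0,0,0,0],[0.1,0,0,0,0]]'
python3 - <<'E'
from h import *
s=arm.get_state();print(s["position"],s["ft_force"],s["ft_torque"],s["grip_width"])
o=[]
for n,x,y in [("scene",255,105),("side",175,100)]:
    d=arm.snapshot(n);o.append(cv2.resize(d["img"][y:y+80,x:x+80,::-1],(400,400),interpolation=cv2.INTER_CUBIC))
cv2.imwrite("pics/z3.png",np.hstack(o))
E
```

```text
t: 3.65
position: [0.5167, 0.2541, 0.084]
ee_rot: [179.9, 0.1, 157.2]
ft_force: [0.5, 0.3, -0.5]
grip_width: 0.0475
[0.51667601 0.25407235 0.08403498] [ 0.50722834  0.25674584 -0.4738286 ] [ 0.007794   -0.03011798  0.00991766] 0.047525171410795077
```

View pics/z3.png

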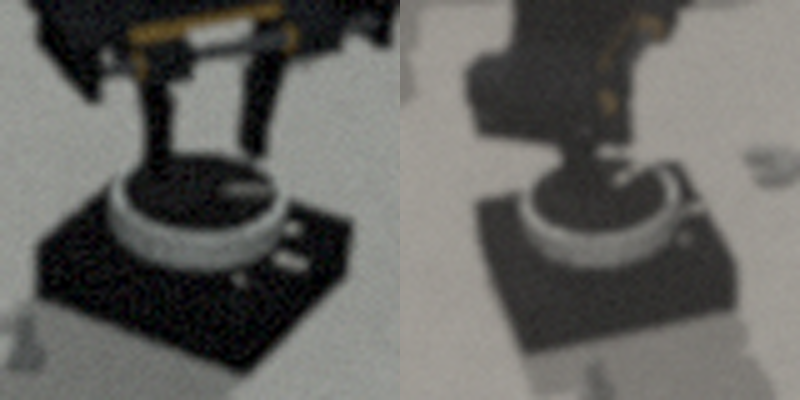

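The fingers are centred over the dial top in both views. I'll go down gently.

```bash
python3 -m pendant '[[0.1,0.1,0,0.8,0],[0.1,0,0,0.5,0],[0.1,0,0,0.3,0],[0.1,0,0,0.1,0],[0.1,0,0,0.1,0],[0.1,0,0,0,0]]'; python3 -m pendant '[[0.1,0,0,0.1,0],[0.1,0,0,0,0],[0.1,0,0,0,0]]'
```

```text
t: 4.5
position: [0.5149, 0.2538, 0.0646]
ee_rot: [-180.0, -0.0, 157.1]
ft_force: [-1.3, 0.0, 3.5]
grip_width: 0.0476
t: 4.88
position: [0.515, 0.2539, 0.0637]
ee_rot: [180.0, 0.0, 157.1]
ft_force: [-2.1, -1.7, 3.7]
grip_width: 0.0478
```

```bash
python3 -m pendant '[[0.1,0,0,0.1,0],[0.1,0,0,0.05,0],[0.1,0,0,0,0],[0.1,0,0,0,0]]'; python3 -m pendant '[[0.1,0,0,0,0.05],[0.1,0,0,0,0.05],[0.1,0,0,0,0.05],[0.1,0,0,0,0.05],[0.1,0,0,0,0]]'
python3 - <<'E'
from h import *
s=arm.get_state();print(s["ft_force"],s["ft_torque"])
o=[]
for n,x,y in [("scene",255,105),("side",175,100)]:
    d=arm.snapshot(n);o.append(cv2.resize(d["img"][y:y+80,x:x+80,::-1],(400,400),interpolation=cv2.INTER_CUBIC))
cv2.imwrite("pics/z4.png",np.hstack(o))
E
```

```text
t: 5.38
position: [0.5151, 0.2539, 0.0622]
ee_rot: [180.0, 0.0, 157.1]
ft_force: [-2.6, -1.5, 6.5]
grip_width: 0.0478
t: 6.0
position: [0.5155, 0.2539, 0.0624]
ee_rot: [180.0, 0.0, 145.6]
ft_force: [-1.4, -2.4, 4.8]
grip_width: 0.0479
[-1.3777694  -2.42601238  4.83099426] [-0.48636689  0.3377803   0.03511591]
```

View pics/z4.png

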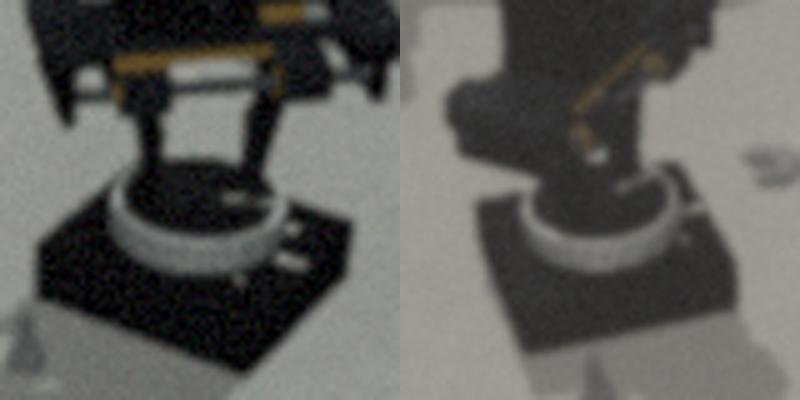

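The pointer follows the fingers: in the scene view it is now tilted towards the long mark. I'll keep turning.

```bash
python3 -m pendant '[[0.1,0,0,0,0.05],[0.1,0,0,0,0.05],[0.1,0,0,0,0.05],[0.1,0,0,0,0.05],[0.1,0,0,0,0.05],[0.1,0,0,0,0]]'
python3 - <<'E'
from h import *
s=arm.get_state();print(s["ft_force"],s["ft_torque"])
o=[]
for n,x,y in [("scene",255,105),("side",175,100)]:
    d=arm.snapshot(n);o.append(cv2.resize(d["img"][y:y+80,x:x+80,::-1],(400,400),interpolation=cv2.INTER_CUBIC))
cv2.imwrite("pics/z5.png",np.hstack(o))
E
```

```text
t: 6.85
position: [0.5156, 0.2538, 0.0624]
ee_rot: [179.9, 0.0, 131.3]
ft_force: [-1.3, -0.6, 6.0]
grip_width: 0.0475
[-1.31126431 -0.60366844  6.04591619] [-0.50134664  0.27830563 -0.01462122]
```

View pics/z5.png

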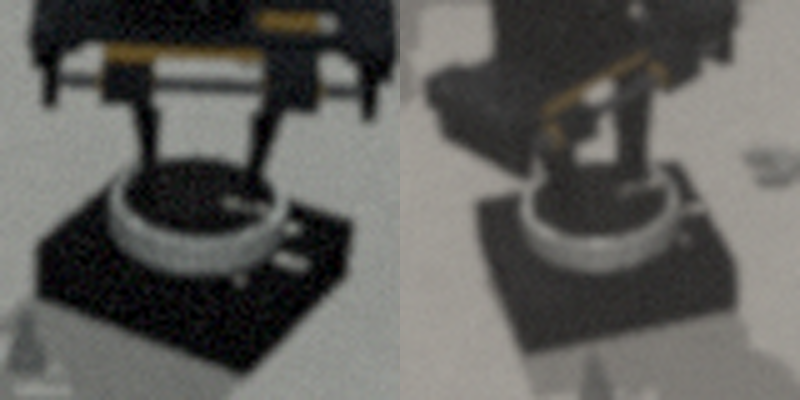

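Run:
```python
from h import *
d=arm.snapshot("scene")
for n,p,q in [("z3",(222,189),(275,189)),("z4",(225,196),(275,203)),("z5",(226,201),(268,210))]:
    P=[onz(d,255+u/5,105+v/5,.063)[:2] for u,v in (p,q)];e=P[1]-P[0];print(n,np.degrees(np.arctan2(e[1],e[0])))
d=arm.snapshot("side")
for n,p,q in [("z4",(218,191),(260,174)),("z5",(222,191),(262,180))]:
    P=[onz(d,175+u/5,100+v/5,.063)[:2] for u,v in (p,q)];e=P[1]-P[0];print(n,np.degrees(np.arctan2(e[1],e[0])))
```

```text
z3 46.52138291454274
z4 31.245026384643534
z5 23.639749879469637
z4 28.86686538273361
z5 18.433001145082645
```

The dial is at about 0.43 rad, past the tipping point. A bit more turn, then let go and lift.

```bash
python3 -m pendant '[[0.1,0,0,0,0.05],[0.1,0,0,0,0.05],[0.1,0,0,0,0.03],[0.1,0,0,0,0],[0.1,0,0,-0.5,0],[0.1,0,0,-1.5,0],[0.1,0,0,-4,0],[0.1,0,0,-4,0],[0.1,0,0,0,0],[0.1,0,0,0,0]]'
python3 - <<'E'
from h import *
s=arm.get_state();print(s["ft_force"],s["ft_torque"])
o=[]
for n,x,y in [("scene",255,105),("side",175,100)]:
    d=arm.snapshot(n);o.append(cv2.resize(d["img"][y:y+80,x:x+80,::-1],(400,400),interpolation=cv2.INTER_CUBIC))
cv2.imwrite("pics/z6.png",np.hstack(o))
E
```

```text
t: 8.3
position: [0.5147, 0.254, 0.162]
ee_rot: [-180.0, -0.0, 123.9]
ft_force: [0.5, 0.5, -0.5]
grip_width: 0.0478
[ 0.50834266  0.46744224 -0.52360965] [-0.01033956  0.03518941  0.02410583]
```

View pics/z6.png

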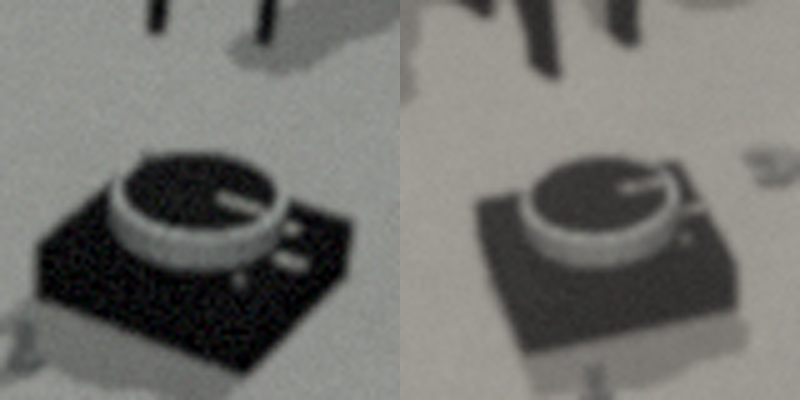

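```bash
python3 -m pendant '[[-1,-2,-1,-2,0],[-1,-4,-1.8,-2,0],[-1,-4,-1.8,-2,0],[-1,-4,-1.8,0,0],[-1,-4,-1.8,0,0],[-1,-3.6,-1.4,0,0],[-1,-2,-0.8,0,0],[-1,0,0,0,-0.1],[-1,0,0,0,-0.15],[-1,0,0,0,-0.15],[-1,0,0,0,-0.15],[-1,0,0,0,-0.15],[-1,0,0,0,-0.1],[-1,0,0,0,0],[-1,0,0,0,0]]'
python3 - <<'E'
from h import *
s=arm.get_state();print(s["position"],s["ee_rot"],s["grip_width"])
d=arm.snapshot("wrist");im=d["img"][:,:,::-1];cv2.imwrite("pics/w3.png",cv2.resize(im,(768,576),interpolation=cv2.INTER_CUBIC))
d=arm.snapshot("scene")
P=[onz(d,255+u/5,105+v/5,.065)[:2] for u,v in [(217,193),(268,213)]];e=P[1]-P[0];print(np.degrees(np.arctan2(e[1],e[0])))
E
```

```text
t: 10.28
position: [0.5602, -0.0007, 0.2224]
ee_rot: [-180.0, 0.0, 169.6]
ft_force: [-0.2, 0.2, 0.3]
grip_width: 0.0009
[ 0.56024493 -0.00073821  0.22235432] [-1.79997367e+02  1.42751234e-03  1.69576715e+02] 0.0008682988195084676
7.848915645284318
```

View pics/w3.png

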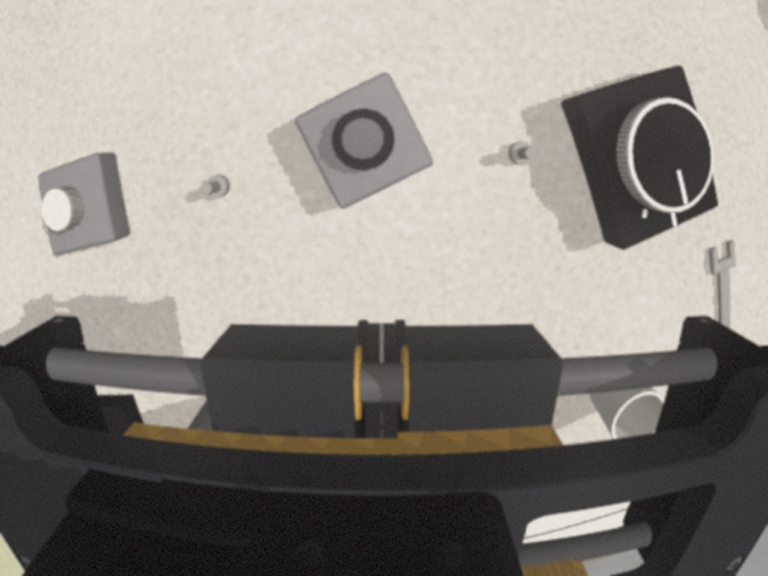

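The dial pointer is close to the long mark on the right, and the button cap is centred at about (363,138) in the enlarged view.

Run:
```python
from h import *
s=arm.get_state();d=arm.snapshot("wrist");im=d["img"][:,:,::-1]
w=lambda u,v,z:won(d,s,u/1.5,v/1.5,z)
print("btn",w(363,138,.055),w(363,138,.05))
c=np.array([.5153,.2538]);a=lambda p,q:np.degrees(np.arctan2(*(q-p)[::-1]))
P,Q=w(679,170,.065),w(687,203,.065)
print("ptr",a(P,Q),a(c,Q),"long",a(c,w(674,224,.04)),a(c,w(674,216,.04)),"dial c check",(w(630,155,.065)+w(714,155,.065))/2)
R=Rn.from_euler("xyz",s["ee_rot"],degrees=True).as_matrix()
print("tool shift",R.T@(np.r_[w(363,138,.055),.06]-s["position"]))
cv2.imwrite("pics/w3z.png",cv2.resize(im[60:170,370:490],(720,560*1),interpolation=cv2.INTER_CUBIC))
```

```text
btn [0.4717568  0.00323933] [0.47147323 0.00308486]
ptr 13.275542883530733 15.45221319794103 long 12.321401369384077 14.2056808799782 dial c check [0.51494759 0.25545511]
tool shift [ 0.08774392 -0.01237855  0.16217714]
```

View pics/w3z.png

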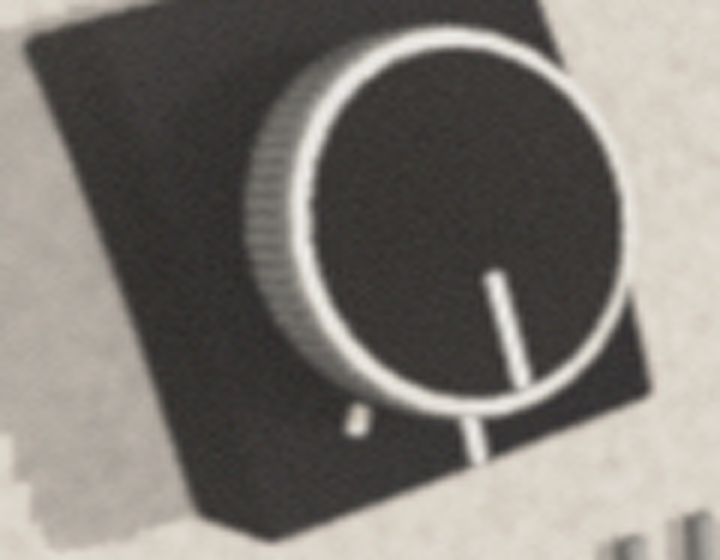

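The dial reads 13–15° against the long mark's 12–14°, so it is seated at 0.6 rad. Now the button.

```bash
python3 -m pendant '[[-1,2,-0.3,0,0],[-1,4,-0.5,0,0],[-1,2.8,-0.4,3,0],[-1,0,0,4,0],[-1,0,0,4,0],[-1,0,0,3,0],[-1,0,0,1,0],[-1,0,0,0,0],[-1,0,0,0,0]]'
python3 - <<'E'
from h import *
s=arm.get_state();print(s["position"],s["ft_force"])
o=[]
for n,x,y in [("scene",180,145),("side",170,160)]:
    d=arm.snapshot(n);o.append(cv2.resize(d["img"][y:y+64,x:x+64,::-1],(400,400),interpolation=cv2.INTER_CUBIC))
cv2.imwrite("pics/z7.png",cv2.convertScaleAbs(np.hstack(o),alpha=1.6))
E
```

```text
t: 11.55
position: [0.4726, 0.004, 0.0733]
ee_rot: [180.0, 0.1, 169.7]
ft_force: [0.6, -0.6, -0.0]
grip_width: 0.0003
[0.47260513 0.00395868 0.07326655] [ 0.58699073 -0.60642643 -0.00444015]
```

View pics/z7.png

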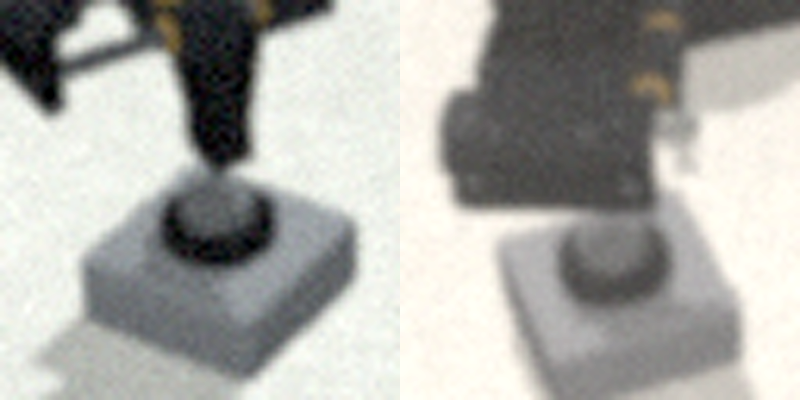

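The closed fingertips stand just above the cap and on its axis. Pressing in small steps.

```bash
python3 -m pendant '[[-1,0,0,0.6,0],[-1,0,0,0.4,0],[-1,0,0,0.3,0],[-1,0,0,0.2,0],[-1,0,0,0.2,0],[-1,0,0,0,0]]'; python3 -m pendant '[[-1,0,0,0.2,0],[-1,0,0,0.1,0],[-1,0,0,0,0]]'
```

```text
t: 12.4
position: [0.4716, 0.0038, 0.055]
ee_rot: [-180.0, -0.0, 169.7]
ft_force: [-1.8, 0.5, 1.9]
grip_width: 0.0004
t: 12.78
position: [0.4717, 0.0038, 0.0521]
ee_rot: [-180.0, 0.0, 169.7]
ft_force: [-0.8, -1.1, 3.3]
grip_width: 0.0003
```

```bash
python3 -m pendant '[[-1,0,0,0.1,0],[-1,0,0,0.1,0],[-1,0,0,0,0]]'; python3 -m pendant '[[-1,0,0,0.1,0],[-1,0,0,0.1,0],[-1,0,0,0,0]]'
```

```text
t: 13.15
position: [0.4717, 0.0039, 0.0504]
ee_rot: [180.0, -0.0, 169.8]
ft_force: [-3.2, -0.5, 9.8]
grip_width: 0.0002
t: 13.52
position: [0.4719, 0.0039, 0.0499]
ee_rot: [179.9, -0.0, 169.7]
ft_force: [-13.4, -1.6, 33.4]
grip_width: 0.0006
```

The force jumped from 3 N to over 30 N within about 2 mm, which means the button has bottomed. Lifting off now.

```bash
python3 -m pendant '[[-1,0,0,-0.4,0],[-1,0,0,-0.6,0],[-1,0,0,-2,0],[-1,0,0,-4,0],[-1,0,0,-5,0],[-1,0,0,-5,0],[-1,-4,0,0,0],[-1,-4,0,0,0],[-1,-1,0,0,0],[-1,0,0,0,0],[-1,0,0,0,0]]'
python3 - <<'E'
from h import *
s=arm.get_state();print(s["position"],s["ft_force"])
d=arm.snapshot("wrist");im=d["img"][:,:,::-1];cv2.imwrite("pics/w4.png",cv2.resize(im,(768,576),interpolation=cv2.INTER_CUBIC))
a=cv2.imread("pics/scene0.png")
d=arm.snapshot("scene")["img"][:,:,::-1]
cv2.imwrite("pics/s4.png",np.hstack([cv2.resize(k[160:208,184:248],(400,300),interpolation=cv2.INTER_CUBIC) for k in (a,d)]))
E
```

```text
t: 14.9
position: [0.5593, -0.012, 0.2179]
ee_rot: [180.0, -0.0, 169.8]
ft_force: [-0.5, 0.2, 0.8]
grip_width: 0.0002
[ 0.55933173 -0.01201156  0.2179025 ] [-0.53980006  0.22988737  0.82184904]
```

View pics/w4.png

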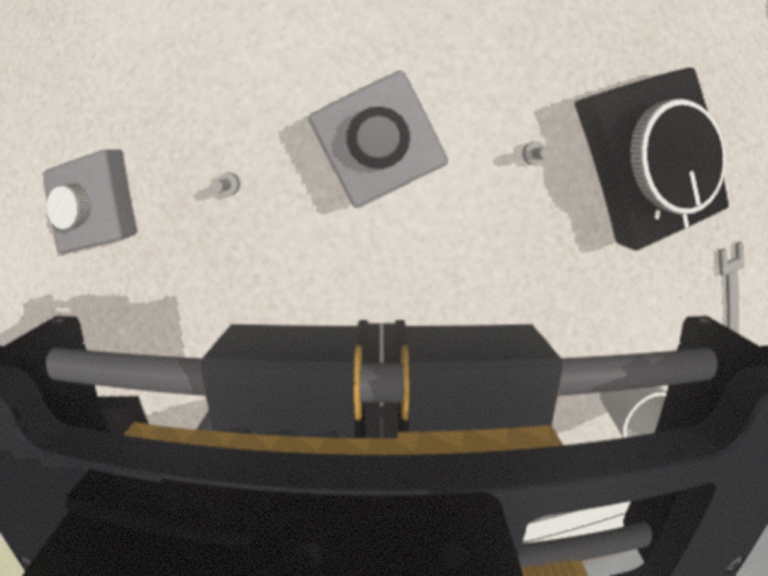

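View pics/s4.png

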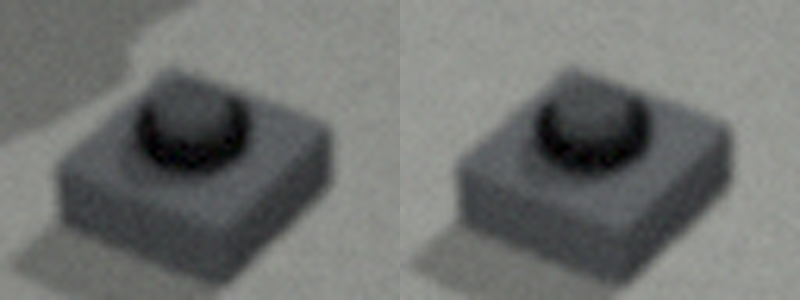

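The button cap is up again and its box is where it was. The dial pointer (692,172)→(699,205) still stands at the long mark (686,220). Handing in.

```bash
python3 -c "
from plant import arm
print(arm.finish_job())"
```

```text
the job is handed in; nothing more can be done
None
```

The spindle dial is one click clockwise, at the long mark, and the button was pressed down and released. I handed the job in at about 15 s of the 48 s allowed; the system gives no verdict.

- **Dial:** I set two open fingertips on the dial top either side of its axis, pressed about 3 mm (about 6 N), turned about 0.58 rad and lifted off. The wrist camera then read the pointer at 13–15° and the long mark at 12–14°, so the dial sits at about 0.6 rad. The coarser scene camera read the pointer at 7.8°, which I trust less. The last wrist picture still shows it at the long mark.
- **Button:** I pressed with closed fingertips to z = 0.050 m. The force went from about 3 N to 33 N at the end, so it reached its stop. I worked out the full travel from that force and about 6 mm of movement, because there is no direct reading of the button. In the scene picture the cap is up again.
- **Other things:** The button box matches its start picture. The dial box, the small knob's box, the thumbscrews and the part of the wrench in view showed no visible shift. I did not check the oil can, tray, cup and fixture again, but the arm's moves kept clear of them. The hand ended about 0.22 m up, touching nothing.

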